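# Clear the bay and tip the buffer block down into it

### The job

The grey buffer block stands on end between two outlines printed on the white tray, and an empty polish bottle stands in the way in the rectangular one. Push that bottle along the tray until it stands completely outside the rectangle, still upright and on the tray; then push the buffer block over (a push near its top does it) so that it topples and lies flat inside the rectangle. Do it all by pushing: do not pick anything up, do not knock either bottle over, and leave the second bottle, the glass file, the steel pusher and the caddy's half-open bin where they are.

Things in the scene. Friction and masses are not known exactly. Their poses are not given: they have to be found in the camera images.
- tray: white melamine tray, 262 (its x) by 382 (its y) mm outside, fixed. Origin: centre of its underside, on the sill. Floor top 6 mm above the origin, rim 6 mm thick and 14 mm high; the floor inside is 250 by 370 mm. z up; its x points roughly away from the robot
- bay: rectangular outline printed in thin grey lines on the tray floor, no height, 84 (its x) by 170 (its y) mm to the outside of the lines; origin at its centre on the tray floor, axes parallel to the tray's. It lies centred 87 mm to one side of the tray's centre along the tray's y: either the +y or the -y side. A round outline 68 mm across lies in the mirrored place
- block: buffer block, grey plastic with rough faces, 36 (its x) by 28 (its y) by 90 mm tall, about 60 g, loose, standing on end near the middle of the tray, its y pointing roughly along the tray's y, so that the near end line of the bay passes under it. Origin: centre of the face it stands on; z along its length, up at the start. When it topples about a lower edge, it comes to lie with its length running from that edge
- block_mid (a point): the middle of the buffer block, 45 mm along its z from its origin
- block_top (a point): centre of the buffer block's top end face, 90 mm along its z from its origin
- bottle: empty square glass polish bottle with a round black screw lid, standing inside the rectangular outline, about 60 g, loose: glass 36 by 36 mm and 36 mm high, lid 25 mm across from 39 to 64 mm height. Origin: centre of its underside, z up. Pushed at up to half the glass height it slides upright
- bottle2: a second bottle of just the same shape and size, standing in the round outline on the other side of the block; bystander. Origin: centre of its underside
- file: glass nail file, 13 by 135 (its y) by 5 mm, lying on the tray floor along the tray's far (+x) long edge, about 87 mm from the tray's centre; bystander. Origin: centre of its underside
- pusher: stainless cuticle pusher, 9 by 140 (its y) by 6 mm, lying beyond the file along the far edge, about 113 mm from the tray's centre; bystander. Origin: middle of its underside
- caddy: green plastic caddy, 120 by 150 by 150 mm, fixed on the sill to the left (+y) of the tray, open front to -x; bystander. Origin: centre of its underside
- bin (a joint): tilt-out front bin of the caddy, hinged at the bottom of its front: 0 shut, 0.9 rad fully tilted out towards -x; starts about half open and stays where it is; bystander
- bin_lip (a point): the finger lip at the top of the tilt-out bin
Things that resemble listed ones, but are neither listed nor needed, are in the scene too. Leave any red look-alike of the block alone. Leave any red look-alike of the bottle alone.

How it is judged:
On the way, in this order (a step that is already met when the one before it is completed fails the run):
1. the bottle stands upright on the tray, clear of the rectangle, while the block still stands ((x of bottle in the frame of bay above 0.058 m or x of bottle in the frame of bay below -0.058 m or y of bottle in the frame of bay above 0.101 m or y of bottle in the frame of bay below -0.101 m) and angle between bottle's own z axis and vertical below 0.12 rad and x of bottle in the frame of tray between -0.112 and 0.112 m and y of bottle in the frame of tray between -0.172 and 0.172 m and height (world z) of bottle below 0.01 m and linear speed of bottle below 0.02 m/s and angle between block's own z axis and vertical below 0.1 rad), for 0.2 s.
2. the block has toppled and lies inside the rectangle (angle between block's own z axis and vertical between 1.45 and 1.69 rad and linear speed of block below 0.02 m/s and angular speed of block below 0.2 rad/s and height (world z) of block_mid below 0.03 m and x of block in the frame of bay between -0.028 and 0.028 m and y of block in the frame of bay between -0.089 and 0.089 m and x of block_top in the frame of bay between -0.028 and 0.028 m and y of block_top in the frame of bay between -0.089 and 0.089 m), for 0.2 s.
At the end, for the whole second after the job is handed in: The block lies flat, at rest, both end-face centres within 28 mm of the rectangle's long middle line and at most 4 mm past its end lines; the first bottle is upright on the tray outside the rectangle (2 mm tolerance); second bottle upright, it, file and pusher within 15 mm of their starts (all of step 2 and (x of bottle in the frame of bay above 0.058 m or x of bottle in the frame of bay below -0.058 m or y of bottle in the frame of bay above 0.101 m or y of bottle in the frame of bay below -0.101 m) and angle between each of bottle, bottle2's own z axis and vertical below 0.12 rad and x of bottle in the frame of tray between -0.112 and 0.112 m and y of bottle in the frame of tray between -0.172 and 0.172 m and height (world z) of bottle below 0.01 m and linear speed of bottle below 0.02 m/s and distance of each of bottle2, file, pusher from where it was at the start of the episode below 0.015 m); the robot touches nothing.
It fails at once if a bottle is knocked over (angle between any of bottle, bottle2's own z axis and vertical above 0.6 rad).
It fails at once if the bottle is lifted (over 12 mm) (height (world z) of bottle above 0.018 m).
It fails at once if the block is lifted (its middle over 12 mm above the height it can reach by tipping) (height (world z) of block_mid above 0.065 m).
It fails at once if a bystander on the tray is moved more than 25 mm, along the tray or upwards (distance of any of bottle2, file, pusher from where it was at the start of the episode above 0.025 m).
It fails at once if the caddy's bin is pushed nearly shut or fully open, or its lip moved 25 mm (value of joint bin below 0.15 rad or value of joint bin above 0.75 rad or distance of bin_lip from where it was at the start of the episode above 0.025 m).
It also fails if it takes over 42 s, if anything falls off the work surface, if the arm or the gripper's body presses on something with over 40 N, if the wrist force passes 120 N, or if a joint passes its speed limit or range.

### The arm

A 6-joint arm with a two-finger parallel gripper is mounted at the origin on the work surface. World frame = base frame: x ahead of the robot, y to its left, z up, the work surface at z = 0. Lengths are in m, angles in rad, forces in N, time in s.
With the tool pointing down it reaches from about 0.375 to 0.975 m from the base axis. Payload 3.8 kg.
Tool frame: the origin (TCP) lies between the finger pads; the fingertips stand env.tcp_to_tips ahead of it and the grasp point (between the pads) lies 8 mm behind it (env.tcp_to_tips is the distance from the TCP to the fingertips, in m); z points along the fingers, y is the direction in which the jaws open and shut (so a half turn about z gives the same grasp; the last joint's range is limited). The gripper opens to 88 mm and grips with 3 to 60 N. Pads are 18 mm wide; open, the fingers measure 123 mm over their backs; the gripper's body (75 mm by 187 mm) begins 45 mm behind the grasp point.
Start: joints at [1.188, 0.264, 1.604, -0, 1.274, -0.037], TCP at [0.229, 0.635, 0.25] pointing down, gripper open.
Joint ranges: [-2.63, 2.63], [-0.94, 2.18], [0.31, 2.57], [-1.31, 4.45], [0, 2.66], [-2.55, 2.55]. Speed limits (rad/s): [2.57, 2.57, 3.14, 3.14, 3.14, 3.14].

### API

Orientations are given as [roll, pitch, yaw] about the fixed x, y, z axes, in that order (R = Rz(yaw) Ry(pitch) Rx(roll)).
In Python, from cell import status, vision, job, env gives the robot as it stands.
- The arm moves only by the tool play_rows, never from a script. Its argument "increments" is a list of rows, each a list of 3 entries, a list of its own where there are three numbers: the gripper command: -1 is fully open, 1 is shut, values between are in proportion, then the shift along the tool's x, y, z in mm, then the turn, a rotation vector about the tool's x, y, z in degrees. A call has 1 to 12 rows; each row shifts and turns the commanded pose from where the row before left it, along the tool's axes as they then stand; what a row does not reach is not made up. A row lasts 1/10 s, in which the tool goes at most 50 mm and 8.59 degrees, less where a joint would pass 70% of its speed; a pose out of reach is approached as far as the arm can. A call is refused whole if a number of a shift passes 50 or a number of a turn 8.59, either way. A call with a gripper value outside its range is refused whole. The fingers move at their own pace and stop on an object; the grip force is fixed at half the most. Time passes only in rows, so rows that do not move let the fingers close. It gives the time, the measured TCP pose, the force and the opening at its end, in the units of the state.
- status.read_state(): the state, without advancing time (a new reading comes with each control period).
- vision.snapshot(name): name is "scene" or "top" or "wrist"; returns the picture (400x640x3 uint8, red, green, blue); there is no depth.
- vision.calibration(name): a dict with "fovy" (degrees; the focal length in pixels is half the picture's height over the tangent of half this angle, whatever the lens; pixels are square), "cx", "cy" (the principal point, pixels), "k1" (the pictures are not rectified: a ray, as slopes to the right and down, at radius r is drawn at 1 + k1 r^2 times it, then the intrinsics apply), "extrinsics" (4x4, takes a point from camera to world coordinates). Camera axes: x right, y down, z forward; pixel columns grow to the right and rows downward; lengths in m; the calibration is good to about 2 mm. A picture is of the moment at which its call begins: read the wrist's pose just before it. calibration takes no time and is no camera call; for the wrist camera it gives the pose at the moment of the call.
- job.hand_in(): hands the job in, once; it reports no verdict.
The state is a dict: "t": time; "joints": joint angles; "dq": joint speeds; "effort": joint torques, N m; "tool_pos": TCP position; "ee_rot": TCP orientation; "force": force on the tool from outside, world axes, zero at the start; "moment": the same for the moment, N m; "gripper_width": finger opening in m.
Only numpy, scipy, OpenCV 4.12 (cv2) and the standard library are available. Lean on these libraries where they do the work, as an engineer would, in place of code of your own. Each camera call takes 0.05 s, during which the arm holds its last target.

## Working session

There is one attempt and no reset: what is moved stays moved. The work goes in short steps, Python scripts to look and compute and a tool call to move; the robot and the scene stay as the last step left them, time stands still between calls to the robot, and variables do not carry over. Pictures are saved under pics/ and viewed, and the job is handed in when it is done.

Besides the shell and the picture viewer there is one more tool, called after "Call:" as name(argument=value, ...), one argument or row to a line, values as JSON. play_rows: Moves the arm, as the interface text tells. Its arguments: {"type":"object","properties":{"increments":{"type":"array"}},"required":["increments"]}

```bash
ls; mkdir -p pics; cat > h.py <<'E'
import numpy as np, cv2
from cell import status, vision, job, env
def snap(n,f):
    c=vision.calibration(n); im=vision.snapshot(n); cv2.imwrite('pics/'+f+'.png',im[:,:,::-1]); np.save('pics/'+f+'.npy',im)
    import pickle; pickle.dump(c,open('pics/'+f+'.pkl','wb')); return im,c
def load(f):
    import pickle; return np.load('pics/'+f+'.npy'),pickle.load(open('pics/'+f+'.pkl','rb'))
def K(c,h=400):
    f=h/2/np.tan(np.radians(c['fovy'])/2); return f
def ray(c,u,v):
    f=K(c); xd=np.array([(u-c['cx'])/f,(v-c['cy'])/f]); x=xd.copy()
    for _ in range(30): x=xd/(1+c['k1']*(x@x))
    E=np.array(c['extrinsics']); d=E[:3,:3]@np.array([x[0],x[1],1]); return E[:3,3],d
def onz(c,u,v,z):
    o,d=ray(c,u,v); return o+d*(z-o[2])/d[2]
def proj(c,p):
    E=np.array(c['extrinsics']); q=E[:3,:3].T@(np.array(p)-E[:3,3]); x=q[:2]/q[2]; x=x*(1+c['k1']*(x@x)); f=K(c); return x*f+[c['cx'],c['cy']]
def tri(a,b):
    (o1,d1),(o2,d2)=a,b
    A=np.stack([d1,-d2],1); s=np.linalg.lstsq(A,o2-o1,rcond=None)[0]
    p=o1+s[0]*d1;q=o2+s[1]*d2; return (p+q)/2,np.linalg.norm(p-q)
E
python3 - <<'E'
from h import *
print(env.tcp_to_tips, status.read_state())
for n in ['scene','top','wrist']:
    im,c=snap(n,n+'0'); print(n,c)
E
```

```text
pics
0.011 {'t': 0.0, 'joints': array([ 1.18812204e+00,  2.64740217e-01,  1.60534255e+00, -2.48647369e-05,
        1.27369820e+00, -3.68952737e-02]), 'dq': array([ 0.00110129,  0.00160647, -0.00079676, -0.00077139, -0.0009599 ,
        0.00071547]), 'effort': array([ 1.74594181e-03, -5.02099514e+01, -3.56888795e+01,  7.28159957e-02,
        2.93354841e-02, -2.04992307e-04]), 'tool_pos': array([0.22853188, 0.63442023, 0.24841368]), 'ee_rot': array([-3.13940495e+00, -5.69767643e-05,  2.79582089e+00]), 'force': array([-0.93208766, -0.60963528, -0.02464317]), 'moment': array([0.01877362, 0.01973128, 0.01621722]), 'gripper_width': 0.08834180690063216}
scene {'fovy': 55.02854062078135, 'cx': 318.3481284359869, 'cy': 202.19244324778742, 'k1': 0.013907477589962719, 'extrinsics': array([[ 0.60399679,  0.48485575, -0.63253678,  1.1439771 ],
       [ 0.79698004, -0.37070111,  0.47686843, -0.20213232],
       [-0.00326969, -0.79214619, -0.61032264,  0.58788062],
       [ 0.        ,  0.        ,  0.        ,  1.        ]])}
top {'fovy': 52.25955928736418, 'cx': 320.3834943566263, 'cy': 193.77272779260193, 'k1': 0.02288857723624773, 'extrinsics': array([[-0.0199569 , -0.99618756,  0.0849239 ,  0.57819276],
       [-0.99979073,  0.01950266, -0.00617518,  0.18833125],
       [ 0.00449539, -0.08502936, -0.9963683 ,  0.93302932],
       [ 0.        ,  0.        ,  0.        ,  1.        ]])}
wrist {'fovy': 69.63641275043588, 'cx': 323.8824220564552, 'cy': 199.41589796816697, 'k1': -0.04305517690223422, 'extrinsics': array([[ 0.33917387,  0.89087184,  0.30217288,  0.15051914],
       [ 0.94072154, -0.32050991, -0.11097921,  0.66295736],
       [-0.00201885,  0.32190178, -0.94677092,  0.38411739],
       [ 0.        ,  0.        ,  0.        ,  1.        ]])}
```

View pics/scene0.png

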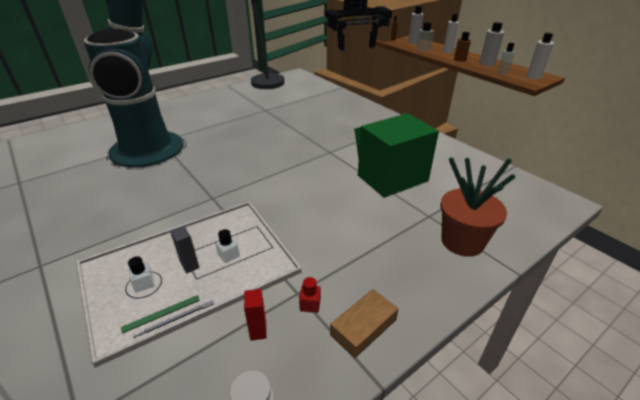

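View pics/top0.png

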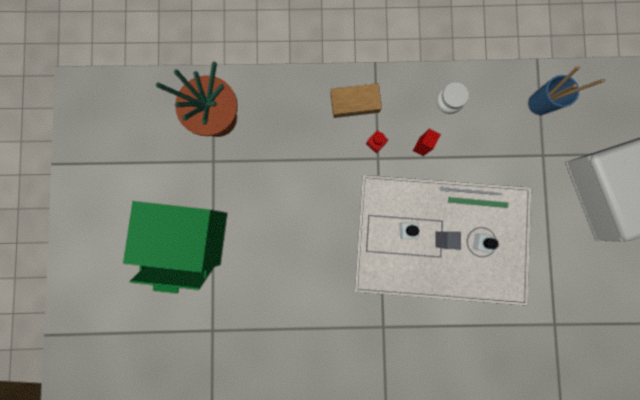

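View pics/wrist0.png

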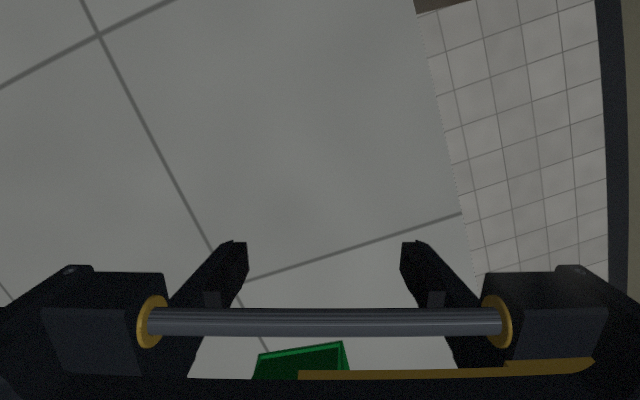

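Candidates for the bottle are the clear bottle in the rectangle (top 410,230; scene 228,246), bottle2 in the round outline (485,243) and the red look-alike (377,142). For the block they are the grey one (448,240) and the red look-alike (427,142). I choose the clear bottle in the rectangle, on the +y side, and the grey block.

```bash
python3 - <<'E'
from h import *
im,c=load('top0'); cv2.imwrite('pics/tc.png',cv2.resize(im[165:315,345:545,::-1],None,fx=4,fy=4,interpolation=cv2.INTER_CUBIC))
im2,c2=load('scene0'); cv2.imwrite('pics/sc.png',cv2.resize(im2[195:365,70:310,::-1],None,fx=3.3,fy=3.3,interpolation=cv2.INTER_CUBIC))
E
```

```text
(no output)
```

View pics/tc.png

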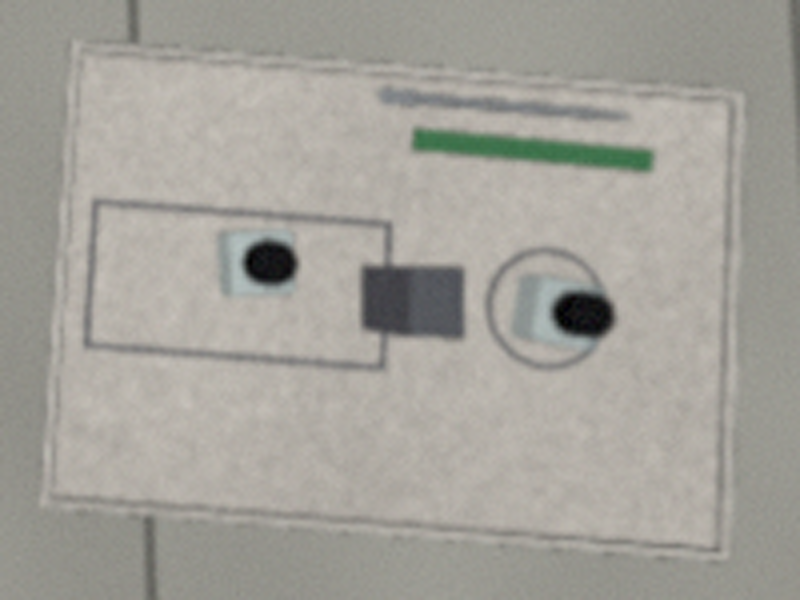

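View pics/sc.png

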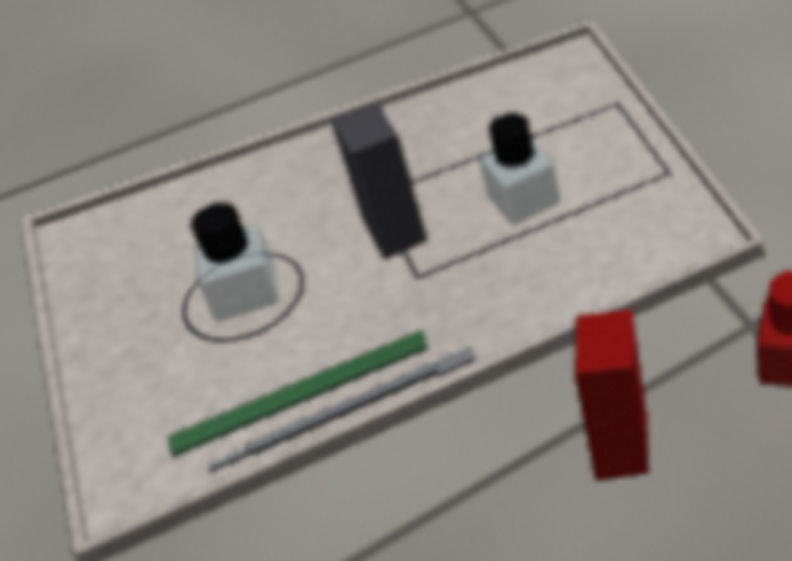

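```bash
python3 - <<'E'
from h import *
im,c=load('top0'); im2,c2=load('scene0')
T=lambda x,y:((x+.5)/4-.5+345,(y+.5)/4-.5+165)
S=lambda x,y:((x+.5)/3.3-.5+70,(y+.5)/3.3-.5+195)
P=lambda n,p,z:print(n,onz(c,*T(*p),z)[:2].round(4))
Q=lambda n,p,z:print(' s',n,onz(c2,*S(*p),z)[:2].round(4))
for p in [(78,45),(742,95),(727,555),(45,503)]: P('tray',p,.014)
for p in [(30,218),(592,28),(760,250),(80,550)]: Q('tray',p,.014)
for p in [(95,201),(391,223),(382,368),(88,346)]: P('bay',p,.006)
for p in [(413,180),(617,104),(669,175),(418,276)]: Q('bay',p,.006)
for n,t,s in [('lid1',(271,262),(510,125)),('lid2',(584,314),(219,217)),('blocktopTL',(411,267),None)]:
    P(n,t,.070)
    if s: Q(n,s,.070); print('  tri',tri(ray(c,*T(*t)),ray(c2,*S(*s))))
# block top corners
for p in [(411,267),(464,266),(463,338),(410,333)]: P('btop',p,.096)
for p in [(333,122),(380,103),(397,136),(350,152)]: Q('btop',p,.096)
for p in [(387,257),(427,240)]: Q('bbase',p,.006)
for p in [(362,267),(362,329)]: P('bbase+y',p,.006)
for n,t,s in [('bt1',(411,267),(333,122)),('x',(410,267),(397,136))]: pass
for s in [(333,122),(380,103),(397,136),(350,152)]:
  for t in [(411,267),(464,266),(463,338),(410,333)]:
    p,e=tri(ray(c,*T(*t)),ray(c2,*S(*s)))
    if e<.008: print('tri block',t,s,p.round(4),e.round(4))
for p in [(220,232),(219,294)]: P('bot1 base+y',p,.006)
for p in [(518,222),(558,200)]: Q('bot1 base far',p,.006)
for p in [(415,140),(652,160)]: P('file',p,.01)
for p in [(380,95),(628,117)]: P('pusher',p,.01)
E
```

```text
tray [0.6954 0.0825]
tray [ 0.6595 -0.2908]
tray [ 0.4056 -0.2658]
tray [0.4403 0.1083]
 s tray [ 0.4082 -0.2603]
 s tray [0.4494 0.1095]
 s tray [0.7042 0.0829]
 s tray [ 0.6627 -0.2871]
bay [0.607  0.0745]
bay [ 0.5913 -0.0928]
bay [ 0.51   -0.0839]
bay [0.5254 0.0809]
 s bay [ 0.5116 -0.0575]
 s bay [0.5267 0.0853]
 s bay [0.6087 0.077 ]
 s bay [ 0.5908 -0.0876]
lid1 [ 0.5711 -0.0093]
 s lid1 [ 0.572  -0.0077]
  tri (array([ 0.57152077, -0.00845746,  0.07014276]), np.float64(0.0018850528527158145))
lid2 [ 0.5409 -0.172 ]
 s lid2 [ 0.5432 -0.1711]
  tri (array([ 0.54113583, -0.17168058,  0.06880391]), np.float64(0.0016298438131311156))
blocktopTL [ 0.5671 -0.0828]
btop [ 0.5674 -0.0746]
btop [ 0.5674 -0.1016]
btop [ 0.531  -0.0993]
btop [ 0.534  -0.0725]
 s btop [ 0.5362 -0.0975]
 s btop [ 0.5366 -0.0696]
 s btop [ 0.5701 -0.0729]
 s btop [ 0.5667 -0.099 ]
 s bbase [ 0.565  -0.0965]
 s bbase [ 0.5667 -0.0716]
bbase+y [ 0.5668 -0.0753]
bbase+y [ 0.532  -0.0737]
tri block (463, 338) (333, 122) [ 0.5316 -0.0984  0.0934] 0.0036
tri block (410, 333) (380, 103) [ 0.5348 -0.0709  0.0957] 0.0036
tri block (411, 267) (397, 136) [ 0.568  -0.0737  0.0951] 0.0027
tri block (464, 266) (350, 152) [ 0.5678 -0.1001  0.0976] 0.0019
bot1 base+y [0.588  0.0042]
bot1 base+y [0.5531 0.0061]
 s bot1 base far [ 0.587  -0.0202]
 s bot1 base far [0.585  0.0088]
file [ 0.6379 -0.1073]
file [ 0.624  -0.2401]
pusher [ 0.6639 -0.0887]
pusher [ 0.6486 -0.2281]
```

```bash
cat > plan.py <<'E'
import sys; from h import *
from scipy.spatial.transform import Rotation as R, Slerp
BC=np.array([.559,-.004]); A=np.radians(-5.4); X=np.array([np.cos(A),np.sin(A)]); Y=np.array([-np.sin(A),np.cos(A)])
def bay(x,y): return BC+x*X+y*Y
def tobay(p): d=np.array(p[:2])-BC; return np.array([d@X,d@Y])
def Rtool(yaw,lean): # base: tool x at yaw(deg), pointing down; lean about tool x: fingers toward +tool y
    return R.from_euler('xyz',[180,0,yaw],degrees=True)*R.from_euler('x',-lean,degrees=True)
def cur():
    s=status.read_state(); return s['tool_pos'],R.from_euler('xyz',s['ee_rot'])
def rows(p1,R1,n,g,p0=None,R0=None):
    if p0 is None: p0,R0=cur()
    p0=np.array(p0);p1=np.array(p1)
    sl=Slerp([0,1],R.concatenate([R0,R1])); P=p0;Q=R0
    for i in range(1,n+1):
        p=p0+(p1-p0)*i/n;q=sl(i/n)
        d=Q.inv().apply(p-P)*1000; w=(Q.inv()*q).as_rotvec(degrees=True)
        print([g,[float(round(v,1)) for v in d],[float(round(v,2)) for v in w]]); P=p;Q=q
def show():
    s=status.read_state(); p,r=cur(); print('t',s['t'].__round__(2),'p',p.round(4),'bay',tobay(p).round(4),'rot',r.as_euler('xyz',degrees=True).round(2),'z',r.as_matrix()[:,2].round(3),'F',s['force'].round(1),'w',round(s['gripper_width'],4))
E
python3 - <<'E'
from plan import *
show(); t=Rtool(84.6,20); print(t.as_matrix().round(3))
rows([*bay(-.055,-.003),.25],t,16,1)
E
```

```text
t 0.15 p [0.2286 0.6346 0.2487] bay [-0.389   0.6046] rot [-1.7990e+02 -1.0000e-02  1.6019e+02] z [-0.001 -0.002 -1.   ] F [-0.4  0.9 -0.3] w 0.0882
[[ 0.094  0.936  0.341]
 [ 0.996 -0.088 -0.032]
 [ 0.     0.342 -0.94 ]]
[1, [-29.7, -31.6, -0.0], [-1.07, -0.82, 4.67]]
[1, [-32.1, -29.1, -0.2], [-1.07, -0.82, 4.67]]
[1, [-34.4, -26.3, -0.2], [-1.07, -0.82, 4.67]]
[1, [-36.4, -23.4, -0.2], [-1.07, -0.82, 4.67]]
[1, [-38.2, -20.4, -0.0], [-1.07, -0.82, 4.67]]
[1, [-39.8, -17.2, 0.2], [-1.07, -0.82, 4.67]]
[1, [-41.0, -13.9, 0.5], [-1.07, -0.82, 4.67]]
[1, [-42.0, -10.5, 0.8], [-1.07, -0.82, 4.67]]
[1, [-42.7, -7.1, 1.3], [-1.07, -0.82, 4.67]]
[1, [-43.1, -3.6, 1.8], [-1.07, -0.82, 4.67]]
[1, [-43.3, -0.1, 2.4], [-1.07, -0.82, 4.67]]
[1, [-43.1, 3.3, 3.0], [-1.07, -0.82, 4.67]]
[1, [-42.6, 6.8, 3.7], [-1.07, -0.82, 4.67]]
[1, [-41.9, 10.1, 4.5], [-1.07, -0.82, 4.67]]
[1, [-40.9, 13.4, 5.3], [-1.07, -0.82, 4.67]]
[1, [-39.6, 16.6, 6.2], [-1.07, -0.82, 4.67]]
```

Call:
play_rows(
  increments=[
    [1,[-30,-32,0],[-1.07,-0.82,4.67]],
    [1,[-32,-29,0],[-1.07,-0.82,4.67]],
    [1,[-34,-26,0],[-1.07,-0.82,4.67]],
    [1,[-36,-23,0],[-1.07,-0.82,4.67]],
    [1,[-38,-20,0],[-1.07,-0.82,4.67]],
    [1,[-40,-17,0],[-1.07,-0.82,4.67]],
    [1,[-41,-14,0],[-1.07,-0.82,4.67]],
    [1,[-42,-10,1],[-1.07,-0.82,4.67]],
  ],
)

```text
t: 0.95
tool_pos: [0.3671, 0.3166, 0.2498]
ee_rot: [2.965, 0.059, 2.134]
force: [0.2, -0.1, 0.6]
gripper_width: 0.0262
```

Call:
play_rows(
  increments=[
    [1,[-43,-7,1],[-1.07,-0.82,4.67]],
    [1,[-43,-4,2],[-1.07,-0.82,4.67]],
    [1,[-43,0,2],[-1.07,-0.82,4.67]],
    [1,[-43,3,3],[-1.07,-0.82,4.67]],
    [1,[-43,7,4],[-1.07,-0.82,4.67]],
    [1,[-42,10,4],[-1.07,-0.82,4.67]],
    [1,[-41,13,5],[-1.07,-0.82,4.67]],
    [1,[-40,17,6],[-1.07,-0.82,4.67]],
    [1,[0,0,0],[0,0,0]],
    [1,[0,0,0],[0,0,0]],
  ],
)

```text
t: 1.95
tool_pos: [0.5039, -0.0015, 0.2508]
ee_rot: [2.793, -0.002, 1.476]
force: [-0.0, 0.2, 0.3]
gripper_width: 0.0009
```

```bash
python3 - <<'E'
from plan import *
show(); snap('scene','scene1'); snap('top','top1')
im,c=load('scene1'); cv2.imwrite('pics/s1.png',cv2.resize(im[20:300,60:380,::-1],None,fx=2,fy=2))
print('to high approach'); rows([*bay(-.055,-.003),.12],Rtool(84.6,20),3,1)
E
```

```text
t 1.95 p [ 0.5039 -0.0015  0.2508] bay [-0.0551 -0.0027] rot [ 1.6002e+02 -1.2000e-01  8.4550e+01] z [ 0.34  -0.031 -0.94 ] F [-0.   0.2  0.3] w 0.0009
to high approach
[1, [-0.7, -14.8, 41.1], [-0.0, -0.05, 0.02]]
[1, [-0.7, -14.8, 41.1], [-0.0, -0.05, 0.02]]
[1, [-0.6, -14.8, 41.1], [-0.0, -0.05, 0.02]]
```

View pics/s1.png

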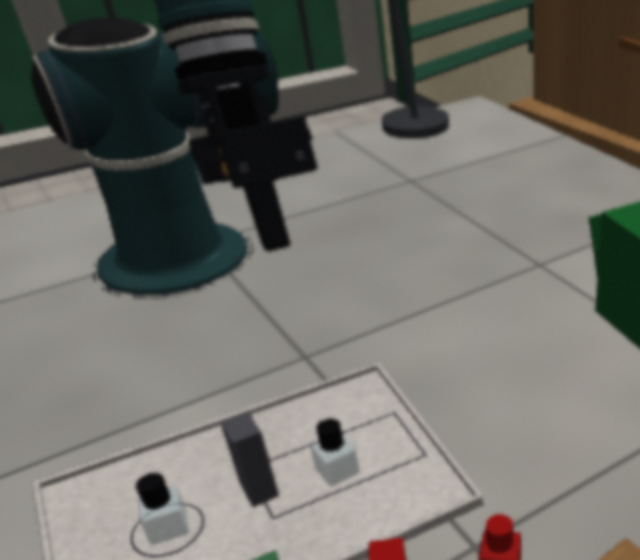

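The closed fingers hang leaned at crop (270,240), on the robot side of the clear bottle (crop 335,450). Everything stands as it did. Next I descend.

Call:
play_rows(
  increments=[
    [1,[-1,-14,40],[0,0,0]],
    [1,[0,-14,40],[0,0,0]],
    [1,[0,-14,40],[0,0,0]],
    [1,[0,-14,40],[0,0,0]],
    [1,[0,-14,40],[0,0,0]],
    [1,[0,0,0],[0,0,0]],
    [1,[0,0,0],[0,0,0]],
  ],
)

```text
t: 2.75
tool_pos: [0.5062, -0.0003, 0.039]
ee_rot: [2.794, -0.002, 1.48]
force: [-0.2, 0.0, 0.0]
gripper_width: 0.0005
```

```bash
python3 - <<'E'
from plan import *
show(); snap('scene','scene2'); snap('top','top2')
im,c=load('scene2'); im2,_=load('top2'); cv2.imwrite('pics/s2.png',np.vstack([cv2.resize(im[150:300,80:320,::-1],(800,500)) ]))
cv2.imwrite('pics/t2.png',cv2.resize(im2[165:345,345:545,::-1],None,fx=3,fy=3))
rows([*bay(-.055,-.003),.0255],Rtool(84.6,20),1,1)
E
```

```text
t 2.75 p [ 5.062e-01 -3.000e-04  3.900e-02] bay [-0.0529 -0.0012] rot [ 1.6009e+02 -1.0000e-01  8.4800e+01] z [ 0.339 -0.029 -0.94 ] F [-0.2  0.   0. ] w 0.0005
[1, [-1.5, -10.7, 13.9], [0.32, -0.16, 0.1]]
```

View pics/s2.png

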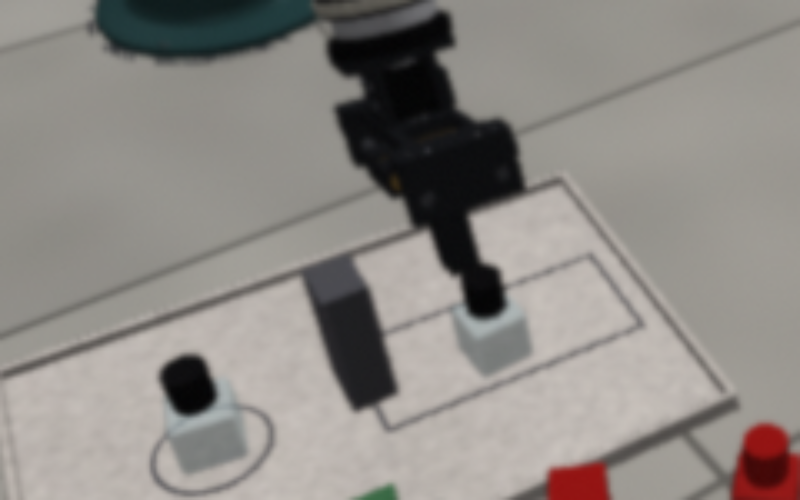

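View pics/t2.png

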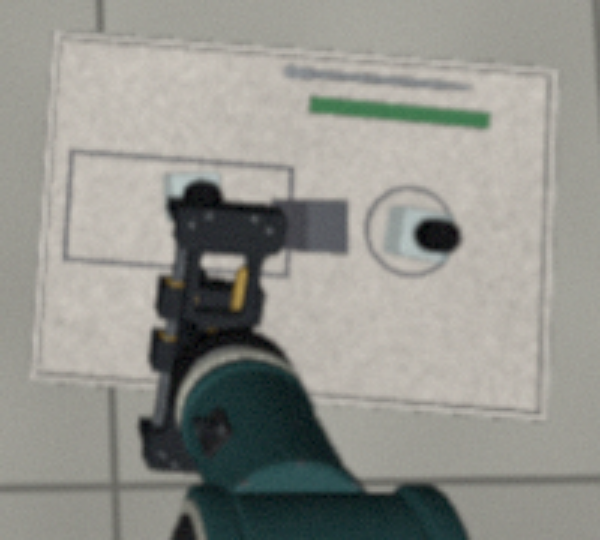

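Call:
play_rows(
  increments=[
    [1,[0,-5,12.7],[0,0,0]],
    [1,[0,0,0],[0,0,0]],
    [1,[0,9.4,3.4],[0,0,0]],
    [1,[0,9.4,3.4],[0,0,0]],
    [1,[0,4.7,1.7],[0,0,0]],
    [1,[0,4.7,1.7],[0,0,0]],
    [1,[0,4.7,1.7],[0,0,0]],
    [1,[0,4.7,1.7],[0,0,0]],
    [1,[0,0,0],[0,0,0]],
  ],
)

```text
t: 3.75
tool_pos: [0.5472, -0.0053, 0.026]
ee_rot: [2.791, -0.002, 1.478]
force: [-0.2, -0.3, 0.6]
gripper_width: 0.0005
```

```bash
python3 - <<'E'
from plan import *
show(); snap('scene','scene3')
im,c=load('scene3'); cv2.imwrite('pics/s3.png',np.vstack([cv2.resize(im[150:300,80:320,::-1],(800,500)) ]))
E
```

```text
t 3.75 p [ 0.5472 -0.0053  0.026 ] bay [-0.0116 -0.0024] rot [ 1.5992e+02 -1.1000e-01  8.4660e+01] z [ 0.342 -0.03  -0.939] F [-0.2 -0.3  0.6] w 0.0005
```

View pics/s3.png

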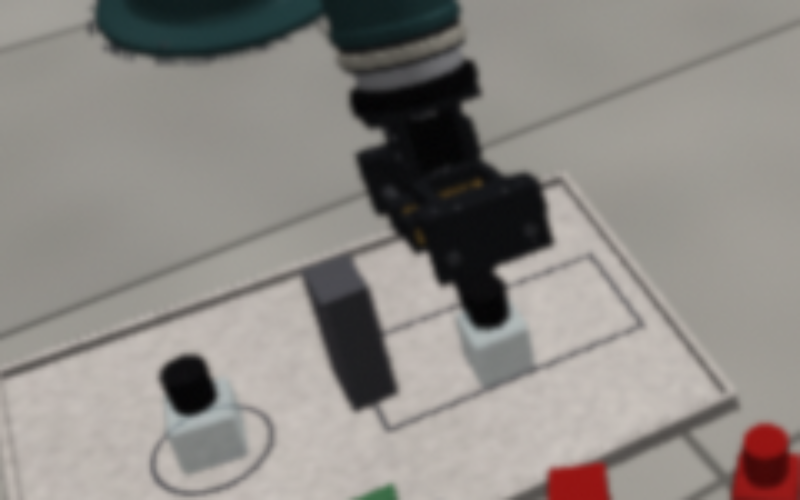

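The bottle is sliding upright: its base front is at crop (490,385), previously (490,372). I keep pushing.

Call:
play_rows(
  increments=[
    [1,[0,4.7,1.7],[0,0,0]],
    [1,[0,4.7,1.7],[0,0,0]],
    [1,[0,4.7,1.7],[0,0,0]],
    [1,[0,4.7,1.7],[0,0,0]],
    [1,[0,4.7,1.7],[0,0,0]],
    [1,[0,4.7,1.7],[0,0,0]],
    [1,[0,4.7,1.7],[0,0,0]],
    [1,[0,4.7,1.7],[0,0,0]],
    [1,[0,4.7,1.7],[0,0,0]],
    [1,[0,3,1],[0,0,0]],
    [1,[0,0,0],[0,0,0]],
  ],
)

```text
t: 4.9
tool_pos: [0.5951, -0.0097, 0.0264]
ee_rot: [2.791, -0.002, 1.478]
force: [0.1, 0.3, 0.5]
gripper_width: 0.0004
```

```bash
python3 - <<'E'
from plan import *
show(); snap('scene','scene4')
im,c=load('scene4'); cv2.imwrite('pics/s4.png',np.vstack([cv2.resize(im[150:300,80:320,::-1],(800,500)) ]))
E
```

```text
t 4.9 p [ 0.5951 -0.0097  0.0264] bay [ 0.0365 -0.0023] rot [ 1.5991e+02 -1.1000e-01  8.4660e+01] z [ 0.342 -0.03  -0.939] F [0.1 0.3 0.5] w 0.0004
```

View pics/s4.png

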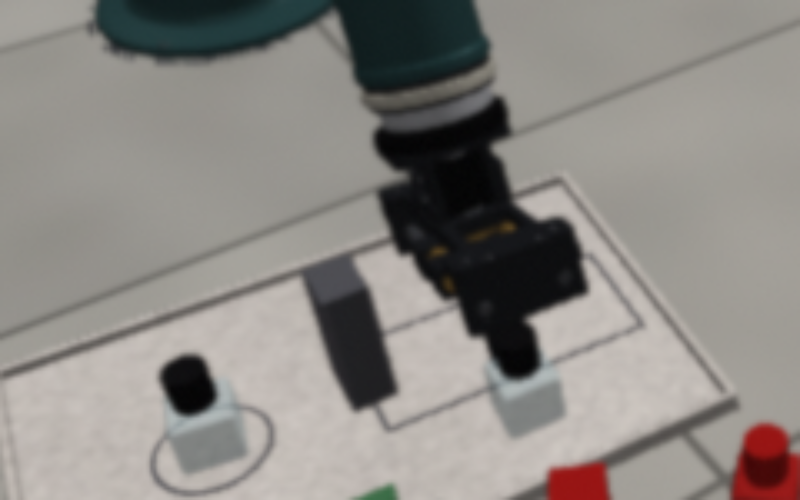

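Call:
play_rows(
  increments=[
    [1,[0,-37,-14],[0,0,0]],
    [1,[0,-37,-14],[0,0,0]],
    [1,[0,16,-44],[0,0,0]],
    [1,[0,16,-44],[0,0,0]],
    [1,[0,16,-44],[0,0,0]],
    [1,[0,0,0],[0,0,0]],
    [1,[0,0,0],[0,0,0]],
  ],
)

```text
t: 5.65
tool_pos: [0.5165, -0.0026, 0.1697]
ee_rot: [2.787, -0.002, 1.478]
force: [-0.7, -0.4, -0.6]
gripper_width: 0.0003
```

```bash
python3 - <<'E'
from plan import *
show(); snap('scene','scene5');snap('top','top5')
im,c=load('scene5'); cv2.imwrite('pics/s5.png',np.vstack([cv2.resize(im[150:300,80:320,::-1],(800,500)) ]))
im2,_=load('top5');cv2.imwrite('pics/t5.png',cv2.resize(im2[165:345,345:545,::-1],None,fx=3,fy=3))
rows([*bay(0,-.125),.17],Rtool(84.6,0),5,1)
E
```

```text
t 5.65 p [ 0.5165 -0.0026  0.1697] bay [-0.0425 -0.0026] rot [ 1.597e+02 -1.100e-01  8.467e+01] z [ 0.346 -0.03  -0.938] F [-0.7 -0.4 -0.6] w 0.0003
[1, [-24.5, 8.7, 2.2], [3.98, -0.02, 0.01]]
[1, [-24.5, 8.8, 1.6], [3.98, -0.02, 0.01]]
[1, [-24.5, 8.9, 1.0], [3.98, -0.02, 0.01]]
[1, [-24.5, 9.0, 0.4], [3.98, -0.02, 0.01]]
[1, [-24.5, 9.0, -0.2], [3.98, -0.02, 0.01]]
```

View pics/s5.png

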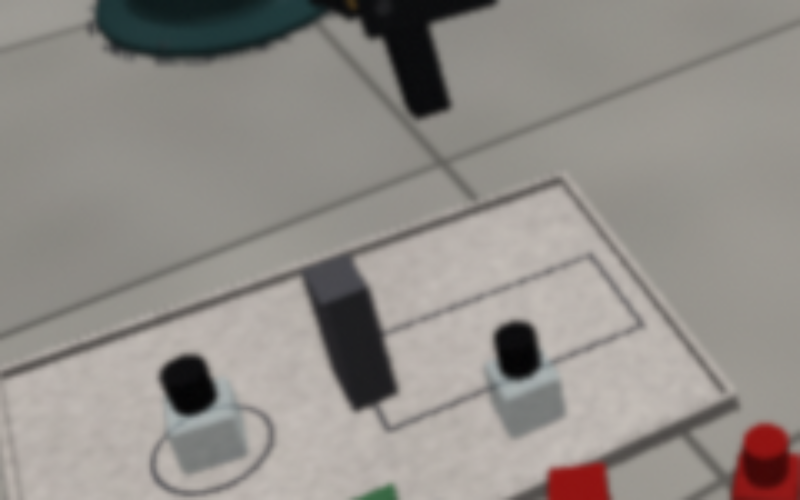

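View pics/t5.png

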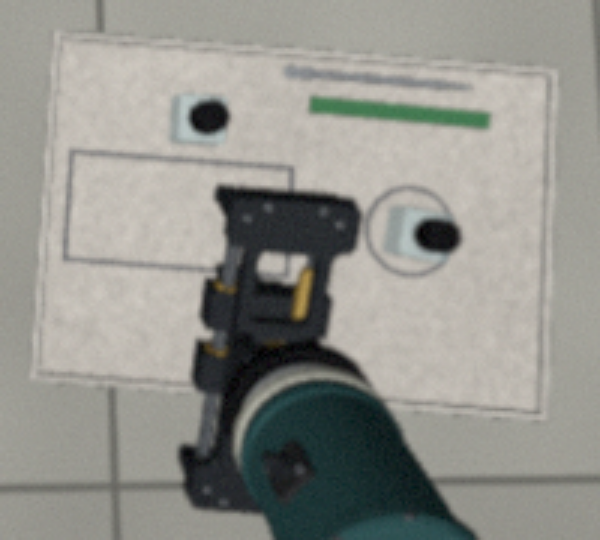

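The bottle stands upright clear of the rectangle: in the top crop its glass ends at row 143 and the line is at about 158. I'll measure it, then go round to the block's -y side.

```bash
python3 - <<'E'
from plan import *
im,c=load('top5'); im2,c2=load('scene5')
p,e=tri(ray(c,345+209.5/3-.5,165+116.5/3-.5),ray(c2,80+515.5*.3-.5,150+333*.3-.5)); print(p,e,tobay(p))
E
```

```text
[ 0.62777559 -0.0149233   0.07093887] 0.0013104711368505564 [ 0.06949833 -0.00440247]
```

Call:
play_rows(
  increments=[
    [1,[-25,9,2],[4,0,0]],
    [1,[-25,9,2],[4,0,0]],
    [1,[-24,9,1],[4,0,0]],
    [1,[-24,9,0],[4,0,0]],
    [1,[-24,9,0],[4.2,0,0]],
    [1,[0,0,0],[0,0,0]],
    [1,[0,0,0],[0,0,0]],
  ],
)

```text
t: 6.45
tool_pos: [0.548, -0.1282, 0.1689]
ee_rot: [-3.134, -0.003, 1.476]
force: [-0.1, -0.5, 0.4]
gripper_width: 0.0003
```

```bash
python3 - <<'E'
from plan import *
show(); rows([*bay(0,-.127),.091],Rtool(84.6,0),2,1)
E
```

```text
t 6.45 p [ 0.548  -0.1282  0.1689] bay [ 0.0007 -0.1247] rot [-179.58   -0.18   84.6 ] z [-0.007  0.004 -1.   ] F [-0.1 -0.5  0.4] w 0.0003
[1, [-1.3, -0.1, 38.9], [-0.21, -0.09, -0.0]]
[1, [-1.2, -0.2, 38.9], [-0.21, -0.09, -0.0]]
```

Call:
play_rows(
  increments=[
    [1,[-1,0,39],[0,0,0]],
    [1,[-1,0,39],[0,0,0]],
    [1,[0,0,0],[0,0,0]],
    [1,[0,0,0],[0,0,0]],
  ],
)

```text
t: 6.85
tool_pos: [0.5468, -0.1288, 0.0928]
ee_rot: [-3.135, -0.003, 1.478]
force: [-0.2, 0.1, 0.2]
gripper_width: 0.0008
```

```bash
python3 - <<'E'
from plan import *
show(); snap('scene','scene6')
im,c=load('scene6'); cv2.imwrite('pics/s6.png',np.vstack([cv2.resize(im[150:300,80:320,::-1],(800,500)) ]))
E
```

```text
t 6.85 p [ 0.5468 -0.1288  0.0928] bay [-0.0004 -0.1254] rot [-1.7965e+02 -1.6000e-01  8.4710e+01] z [-0.006  0.003 -1.   ] F [-0.2  0.1  0.2] w 0.0008
```

View pics/s6.png

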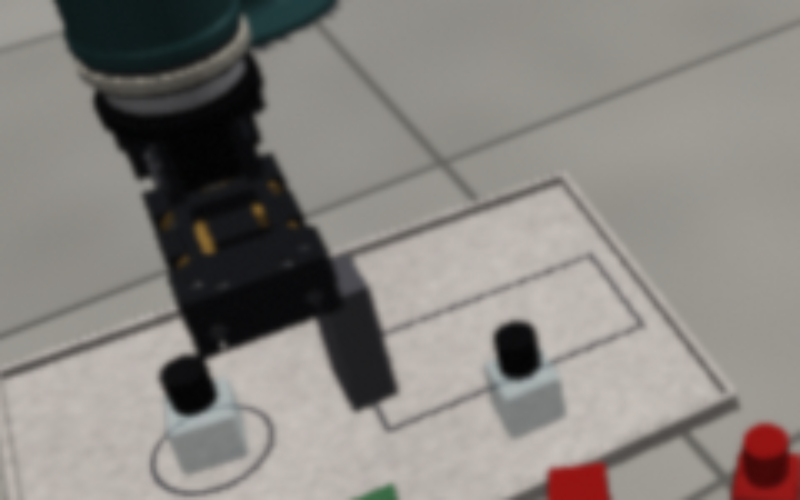

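The tool hangs on the -y side of the block at its top (crop 340,270), clear of bottle2. I push slowly.

Call:
play_rows(
  increments=[
    [1,[8,0,0],[0,0,0]],
    [1,[8,0,0],[0,0,0]],
    [1,[3,0,0],[0,0,0]],
    [1,[3,0,0],[0,0,0]],
    [1,[3,0,0],[0,0,0]],
    [1,[3,0,0],[0,0,0]],
    [1,[0,0,0],[0,0,0]],
  ],
)

```text
t: 7.6
tool_pos: [0.5513, -0.1019, 0.0939]
ee_rot: [-3.139, -0.002, 1.478]
force: [1.3, 0.8, 0.1]
gripper_width: 0.0007
```

```bash
python3 - <<'E'
from plan import *
show(); snap('scene','scene7')
im,c=load('scene7'); cv2.imwrite('pics/s7.png',np.vstack([cv2.resize(im[150:300,80:320,::-1],(800,500)) ]))
E
```

```text
t 7.6 p [ 0.5513 -0.1019  0.0939] bay [ 0.0016 -0.0982] rot [-1.7984e+02 -1.1000e-01  8.4680e+01] z [-0.003  0.002 -1.   ] F [1.3 0.8 0.1] w 0.0007
```

View pics/s7.png

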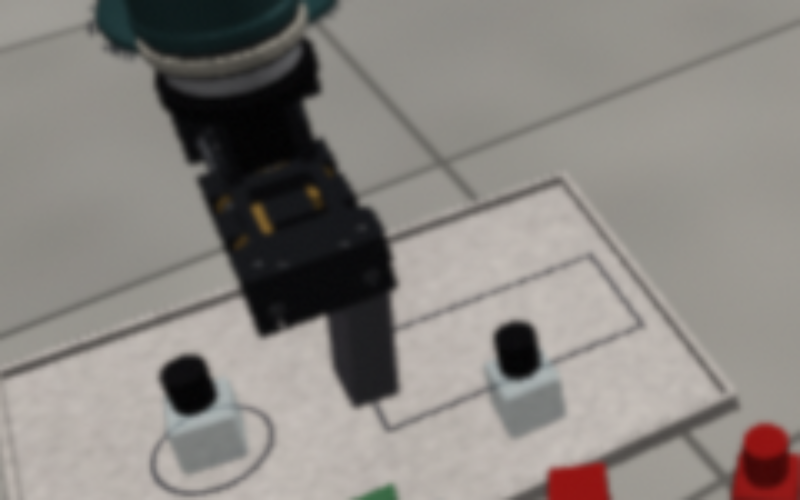

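The block is tilting towards the bay about its +y lower edge. I go on.

Call:
play_rows(
  increments=[
    [1,[3,0,0],[0,0,0]],
    [1,[3,0,0],[0,0,0]],
    [1,[3,0,0],[0,0,0]],
    [1,[3,0,0],[0,0,0]],
    [1,[3,0,0],[0,0,0]],
    [1,[3,0,0],[0,0,0]],
    [1,[3,0,0],[0,0,0]],
    [1,[0,0,0],[0,0,0]],
    [1,[0,0,0],[0,0,0]],
  ],
)

```text
t: 8.55
tool_pos: [0.5533, -0.0812, 0.094]
ee_rot: [-3.139, -0.002, 1.478]
force: [0.6, -0.4, -0.0]
gripper_width: 0.0006
```

```bash
python3 - <<'E'
from plan import *
show(); snap('scene','scene8')
im,c=load('scene8'); cv2.imwrite('pics/s8.png',np.vstack([cv2.resize(im[150:300,80:320,::-1],(800,500)) ]))
E
```

```text
t 8.55 p [ 0.5533 -0.0812  0.094 ] bay [ 0.0016 -0.0774] rot [-1.7985e+02 -1.0000e-01  8.4680e+01] z [-0.002  0.002 -1.   ] F [ 0.6 -0.4 -0. ] w 0.0006
```

View pics/s8.png

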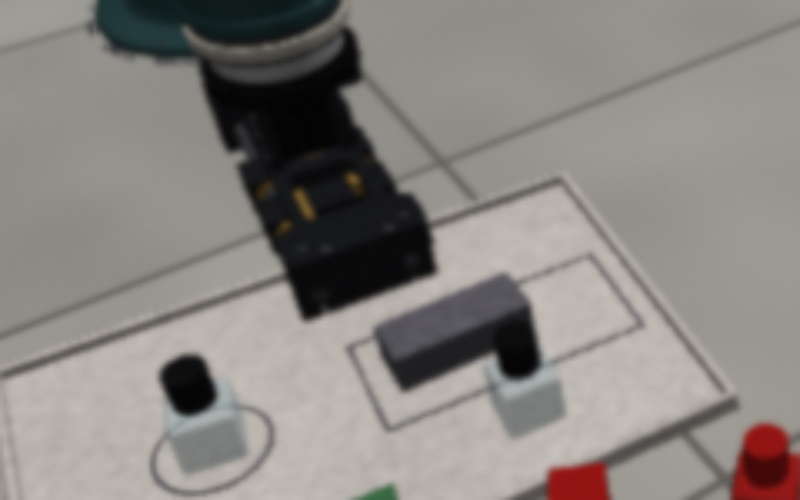

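The block has fallen and lies in the rectangle. I lift straight up and back, then check both views.

Call:
play_rows(
  increments=[
    [1,[0,0,-40],[0,0,0]],
    [1,[0,0,-45],[0,0,0]],
    [1,[-20,-45,-20],[0,0,0]],
    [1,[-30,-40,-20],[0,0,0]],
    [1,[-30,-40,0],[0,0,0]],
    [1,[0,0,0],[0,0,0]],
    [1,[0,0,0],[0,0,0]],
  ],
)

```text
t: 9.3
tool_pos: [0.4272, -0.1473, 0.2168]
ee_rot: [-3.141, -0.002, 1.475]
force: [-0.2, 0.0, 0.5]
gripper_width: 0.0003
```

```bash
python3 - <<'E'
from plan import *
show(); im,c=snap('scene','scene9');im2,_=snap('top','top9')
cv2.imwrite('pics/s9.png',cv2.resize(im[195:365,70:310,::-1],None,fx=3.3,fy=3.3,interpolation=cv2.INTER_CUBIC))
cv2.imwrite('pics/t9.png',cv2.resize(im2[165:315,345:545,::-1],None,fx=4,fy=4,interpolation=cv2.INTER_CUBIC))
E
```

```text
t 9.3 p [ 0.4272 -0.1473  0.2168] bay [-0.1178 -0.1551] rot [-1.7994e+02 -1.0000e-01  8.4520e+01] z [-0.001  0.002 -1.   ] F [-0.2  0.   0.5] w 0.0003
```

View pics/s9.png

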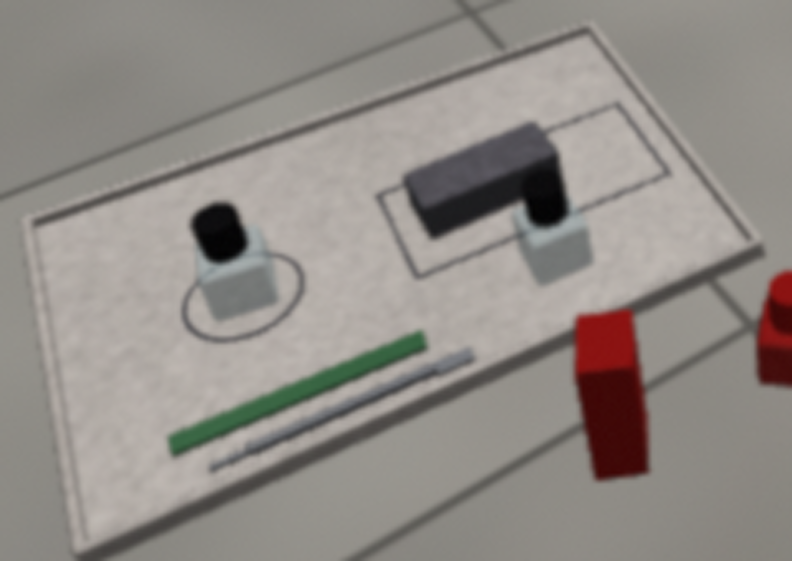

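View pics/t9.png

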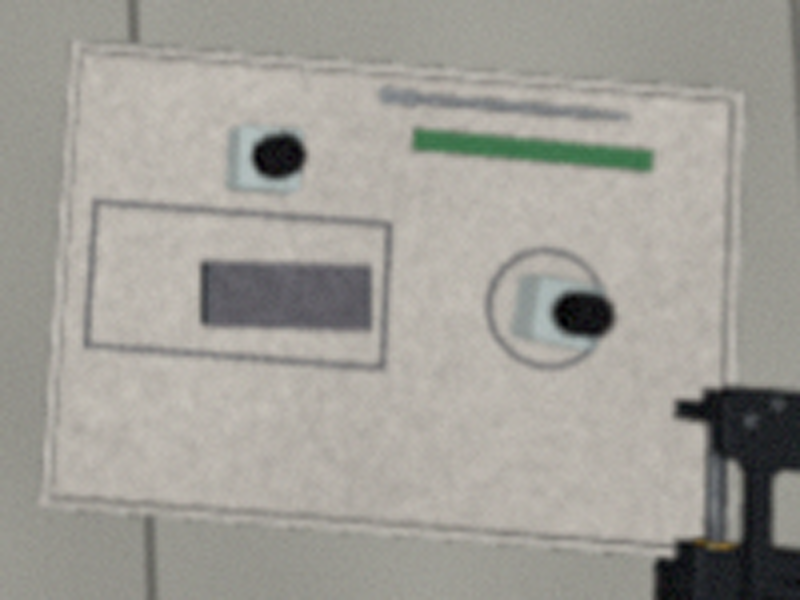

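```bash
python3 - <<'E'
from plan import *
im,c=load('top9'); im2,c2=load('scene9')
T=lambda x,y:((x+.5)/4-.5+345,(y+.5)/4-.5+165)
S=lambda x,y:((x+.5)/3.3-.5+70,(y+.5)/3.3-.5+195)
for t,s in [((209,262),(556,152)),((371,265),(427,208)),((370,329),(404,176)),((209,325),(536,124))]:
    p,e=tri(ray(c,*T(*t)),ray(c2,*S(*s))); print('block',p.round(4),e.round(4),tobay(p).round(4),'top-only',tobay(onz(c,*T(*t),.034)).round(4))
p,e=tri(ray(c,*T(279,156)),ray(c2,*S(543,188))); print('lid',p,tobay(p))
a,_=load('top0'); d=np.abs(im.astype(int)-a).max(2)[195:262,452:520]
print('diff bystander region', (d>40).sum())
show()
E
```

```text
block [0.5719 0.0171 0.0333] 0.0019 [0.0108 0.0222] top-only [0.0105 0.0215]
block [ 0.5693 -0.0696  0.0351] 0.0051 [ 0.0164 -0.0643] top-only [ 0.0155 -0.0671]
block [ 0.534  -0.0687  0.0339] 0.0032 [-0.0188 -0.0668] top-only [-0.0194 -0.0683]
block [0.538  0.019  0.0319] 0.0039 [-0.0231  0.0209] top-only [-0.0238  0.0195]
lid [ 0.62762575 -0.01595473  0.06553884] [ 0.06944622 -0.00544343]
diff bystander region 166
t 9.4 p [ 0.4283 -0.1466  0.2166] bay [-0.1167 -0.1543] rot [-1.799e+02 -1.200e-01  8.466e+01] z [-0.002  0.002 -1.   ] F [-0.5 -1.4 -0.6] w 0.0005
```

```bash
python3 - <<'E'
from h import *
print(job.hand_in())
E
```

```text
the job is handed in; nothing more can be done
None
```

I pushed the bottle out of the rectangle, then toppled the block, and it lies flat inside. The job was handed in at about 9.4 s, with no verdict reported.

- **Bottle:** I slid it along the tray's +x with the closed fingers leaned back 20°, so the gripper body stayed over the lid without touching it. It stands upright at bay x ≈ +0.069 m, where more than 0.058 m is needed, and it has not moved since the block fell.
- **Block:** A slow push near its top from the -y side tipped it over its +y lower edge. Its end-face centres are at bay (x, y) ≈ (-0.001, -0.066) and (-0.006, +0.020) m, inside the limits. Its top face is about 34 mm high, which fits lying flat (6 mm floor plus 28 mm).
- **Bystanders:** Bottle2, the file and the pusher sit at the same pixels as at the start in both views. The caddy was never approached at bin height, but I did not re-measure the bin.
- **Checks that disagreed:**
  - The two views of the block's corners missed each other by 2–5 mm.
  - The last lid height came out at 66 mm against the expected 70 mm.
  - A crude before/after pixel comparison around bottle2 and the file showed 166 changed pixels. I put these down to noise and the arm at the edge of the region, without tracing them.

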